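Unlock the top parts cup from its stack and push the stack home

TASK

Separate the orange parts cup from the grey cup it is nested and twist-locked in: raise it a little, turn it anticlockwise (seen from above) while keeping it raised, and lift it out, leaving the blue-footed stack standing on the bench; set the cup down upright inside the sheet tray. Then push the stack back along the bench until the rear edge of its foot lies flush against the yellow stop bar, and leave the spray can and the jar standing where they are.

Things in the scene. Friction and masses are not known exactly. Their poses are not given: they have to be found in the camera images.
- cup_centre (a point): Centre (on the axis, half-way up) of the orange open parts cup: 95 mm tall, outside diameter 52 mm at the bottom, 61 mm at the top (64 mm over the rim bead, top 4 mm), 0.12 kg; z is its axis, up. It starts nested and locked in the grey cup, its top 47 mm showing above it: grip it there from above, across the diameter. A 73 mm collar lies 21 to 31 mm above its bottom.
- lug_tip (a point): Tip of one of the cup's two steel lugs, which stick out along the cup's +x (this one) and -x to 47 mm from its axis; 7 mm wide, 23 to 30 mm above its bottom. At the start they lie in the closed ends of the grey cup's slots, the cup's x axis 50 degrees clockwise (seen from above) of the stack's x axis.
- stack: Rest of the stack, loose, 0.8 kg: blue square foot 120 x 120 x 20 mm with a grey socket cup fixed on its middle (outside diameter 86, inside 78 mm, rim 72 mm and inner floor 24 mm above the bench). Origin under the foot's centre; x points to its rear edge (away from the robot), z up. It slides when the foot is pushed; a straight pull on the locked orange cup lifts it too.
- socket_mouth (a point): Centre of the grey cup's rim, 72 mm up. The rim has two 36 degree gaps, on the stack's +x and -x. From each a slot (46 to 64 mm up) runs 48 degrees clockwise under the rim, with a 5 mm ridge on its floor: raise the orange cup 4 to 10 mm (best 7), turn it 50 degrees anticlockwise at that height so its lugs are under the gaps, then lift it straight out, 55 mm or more further.
- rear_left (a point): Rear left corner of the stack's foot (+60, +60 mm in the stack's x, y; 10 mm above the bench).
- rear_right (a point): Rear right corner of the stack's foot (+60, -60 mm in the stack's x, y; 10 mm above the bench).
- stop_bar: Yellow steel angle bar fixed to the bench behind the stack, 260 mm long (along its y axis) and 24 mm high. Origin on the bench at the middle of its front face, the flat upright face towards the stack and robot; x points away from the robot, square to that face, so the foot is flush when both its rear corners are at x = 0 in the bar's frame.
- tray: Grey aluminium sheet tray lying fixed on the bench to the left, 385 mm (its x axis, which lies about across the bench) by 280 mm (its y axis), rim 21 mm high, floor 2 to 6 mm above the bench. Origin under its centre.
- spray_can: Loose spray can with green cap, standing, 59 mm diameter, 225 mm tall; origin at the centre of its foot. Not to be disturbed.
- pin_jar: Loose clear jar with red lid, standing, 62 mm diameter, 104 mm tall; origin at the centre of its foot. Not to be disturbed.
Not all that is in view belongs to the job. There is more than one size of the part that bears cup_centre; the job needs the larger.

How it is judged:
On the way, in this order (a step that is already met when the one before it is completed fails the run):
1. the orange cup is out of the grey cup and clear above it, the stack standing on the bench (z of cup_centre in the frame of stack above 0.102 m and height (world z) of stack below 0.008 m), for 0.1 s.
2. the cup stands upright in the tray, let go, while the stack is not yet at the stop bar (x of cup_centre in the frame of tray between -0.16 and 0.16 m and y of cup_centre in the frame of tray between -0.11 and 0.11 m and height (world z) of cup_centre below 0.062 m and angle between cup_centre's own z axis and vertical below 0.12 rad and linear speed of cup below 0.02 m/s and contact force between the fingers and cup below 0.05 N and x of any of rear_left, rear_right in the frame of stop_bar below -0.012 m), for 0.2 s.
At the end, for the whole second after the job is handed in: Cup upright (0.12 rad) on the tray floor, its axis 30 mm or more inside the tray's outer edges, let go and at rest; stack flat on the bench, at rest, both rear corners of its foot within 8 mm of the stop bar's front face and at most 10 mm past the bar's ends (x of cup_centre in the frame of tray between -0.16 and 0.16 m and y of cup_centre in the frame of tray between -0.11 and 0.11 m and height (world z) of cup_centre below 0.062 m and angle between cup_centre's own z axis and vertical below 0.12 rad and linear speed of cup below 0.02 m/s and contact force between the fingers and cup below 0.05 N and x of each of rear_left, rear_right in the frame of stop_bar above -0.008 m and y of rear_left in the frame of stop_bar below 0.14 m and y of rear_right in the frame of stop_bar above -0.14 m and angle between stack's own z axis and vertical below 0.05 rad and height (world z) of stack below 0.006 m and linear speed of stack below 0.01 m/s); the robot touches nothing.
It fails at once if the stack is lifted more than 12 mm off the bench or tipped more than 0.2 rad (height (world z) of stack above 0.012 m or angle between stack's own z axis and vertical above 0.2 rad).
It fails at once if the cup is dropped from more than about 20 mm (linear speed of cup above 0.65 m/s and contact force between the fingers and cup below 0.05 N).
It fails at once if the spray can or the jar is moved more than 30 mm or knocked over (distance of any of spray_can, pin_jar from where it was at the start of the episode above 0.03 m or angle between any of spray_can, pin_jar's own z axis and vertical above 0.3 rad).
It also fails if it takes over 72 s, if anything falls off the work surface, if the arm or the gripper's body presses on something with over 40 N, if the wrist force passes 120 N, or if a joint passes its speed limit or range.

ROBOT

A 7-joint arm with a two-finger parallel gripper is mounted at the origin on a cart in front of the work surface, level with it; the furniture and walls round the work are solid. World frame = base frame: x ahead of the robot, y to its left, z up, the work surface at z = 0. Lengths are in m, angles in rad, forces in N, time in s.
With the tool pointing down it reaches from about 0.4 to 0.85 m from the base axis. Payload 4.5 kg.
Tool frame: the origin (TCP) lies where the fingers leave the gripper's body, on its centre line; the fingertips stand 64 mm ahead of it and the grasp point (between the pads) lies 45 mm ahead of it; z points along the fingers, y is the direction in which the jaws open and shut (so a half turn about z gives the same grasp; the last joint's range is limited). The gripper opens to 88 mm and grips with 3 to 60 N. Pads are 18 mm wide; open, the fingers measure 123 mm over their backs; the gripper's body (75 mm by 187 mm) begins 45 mm behind the grasp point.
Start: joints at [-1.244, 0.689, -0.195, 1.565, 0.157, 0.902, -0.215], TCP at [0.18, 0.598, 0.303] pointing down, gripper open.
Joint ranges: [-3.01, 3.01], [-0.46, 2.08], [-1.47, 1.51], [0.13, 2.56], [-1, 4.14], [0.04, 2.09], [-2.66, 2.66]. Speed limits (rad/s): [2.57, 2.57, 3.14, 3.14, 3.14, 3.14, 3.14].

INTERFACE

Orientations are given as a unit quaternion [x, y, z, w].
In Python, from plant import monitor, snapshot, workorder, finder gives the robot as it stands.
- The arm moves only by the tool carry_out, never from a script. Its argument "motion" is one flat list of numbers, 6 for each row, row after row: the shift along the tool's x, y, z in cm, then the turn, a rotation vector about the tool's x, y, z in rad. In form: [x, y, z, rx, ry, rz, x, y, z, rx, ry, rz, ...]. A call has 1 to 8 rows; each row shifts and turns the commanded pose from where the row before left it, along the tool's axes as they then stand; what a row does not reach is not made up. A row lasts 1/8 s, in which the tool goes at most 62.5 mm and 10.7 degrees, less where a joint would pass 70% of its speed; a pose out of reach is approached as far as the arm can. A call with a gripper value outside its range is refused whole. "hand" is the finger opening in cm, from 0 to 8.81, set as the call begins (left out, the last holds). The fingers move at their own pace and stop on an object; "grip_force" is the grip in N (left out, the last holds). Time passes only in rows, so rows that do not move let the fingers close. It gives the time, the measured TCP pose, the force and the opening at its end, in the units of the state.
- monitor.get_state(): the state, without advancing time (a new reading comes with each control period).
- snapshot(name): name is "side" or "top"; returns a dict with "frame" (384x512x3 uint8, red, green, blue), "range_z" (384x512 float32, m along the optical axis (not along the pixel's ray), 0 where there is no reading), "fx", "fy", "cx", "cy" (pixels), "D" ([k1, k2, p1, p2, k3] as OpenCV has them; the pictures are not rectified), "rvec" (rotation vector, rad) and "tvec" (3), from world to camera coordinates, as OpenCV has them. Camera axes: x right, y down, z forward; pixel columns grow to the right and rows downward; lengths in m; the calibration is good to about 2 mm. A picture is of the moment at which its call begins.
- workorder.finish_job(): hands the job in, once; it reports no verdict.
Trained networks look in a picture, given as the dict that the camera call returned (one of the last four; its "shot" number tells which), for a name from the list of things; names that differ only in an ending like _2 or _b are one class to them, and where a whole thing is asked for, a point or a joint stands for the part that bears it (a point fixed in the world has none). Each returns a list of dicts, best first, with "p" (0 to 1); they miss things now and then, are a little off and sometimes report something else, mostly with a low value. They report only what shows in the picture. A call takes as long as a camera call. They do not tell look-alikes from the thing itself.
- finder.masks_of(picture, thing): "pixels" (384x512 bool, what is visible of it) and "extent" ([left, top, right, bottom] in pixels, round what is visible of it).
The state is a dict: "clock": time; "q": joint angles; "qd": joint speeds; "joint_torque": joint torques, N m; "tool_pos": TCP position; "eef_rot": TCP orientation; "contact_force": force on the tool from outside, world axes, zero at the start; "moment": the same for the moment, N m; "opening": opening from 0.0 (shut) to 1.0 (fully open).
Only numpy, scipy, OpenCV 4.12 (cv2) and the standard library are available. Lean on these libraries where they do the work, as an engineer would, in place of code of your own. Each camera call takes 0.05 s, during which the arm holds its last target. There are 200 camera calls.

## Working session

There is one attempt and no reset: what is moved stays moved. The work goes in short steps, Python scripts to look and compute and a tool call to move; the robot and the scene stay as the last step left them, time stands still between calls to the robot, and variables do not carry over. Pictures are saved under pics/ and viewed, about 8 in all and at most 12, crops included, and the job is handed in when it is done.

Besides the shell and the picture viewer there is one more tool, called after "Emit:" as name(argument=value, ...), one argument or row to a line, values as JSON. carry_out: Moves the arm, as the interface text tells. Its arguments: {"type":"object","properties":{"motion":{"type":"array"},"hand":{"type":"number"},"grip_force":{"type":"number"}},"required":["motion"]}

```bash
mkdir -p pics
cat > h.py <<'E'
import numpy as np, cv2
from plant import monitor, snapshot, workorder, finder
from scipy.spatial.transform import Rotation as R
def cloud(s):
    """world xyz for each pixel (nan where no range)"""
    K=np.array([[s['fx'],0,s['cx']],[0,s['fy'],s['cy']],[0,0,1]]);
    v,u=np.mgrid[0:384,0:512]
    n=cv2.undistortPoints(np.stack([u,v],-1).reshape(-1,1,2).astype(float),K,np.array(s['D'])).reshape(384,512,2)
    z=np.where(s['range_z']>0,s['range_z'],np.nan)[...,None]
    c=np.concatenate([n*z,z],-1)
    Rm=cv2.Rodrigues(np.array(s['rvec']))[0]
    return (c-np.array(s['tvec']).ravel())@Rm
E
python3 - <<'E'
from h import *
ss={n:snapshot(n) for n in('side','top')}
cv2.imwrite('pics/a.png',cv2.cvtColor(np.hstack([cv2.resize(ss[n]['frame'],None,fx=.78,fy=.78) for n in ss]),cv2.COLOR_RGB2BGR))
cv2.imwrite('pics/t.png',cv2.cvtColor(cv2.resize(ss['top']['frame'],(800,600)),cv2.COLOR_RGB2BGR))
for n,s in ss.items():
    W=cloud(s)
    for th in['cup_centre','lug_tip','stack','stop_bar','tray','spray_can','pin_jar']:
        for d in finder.masks_of(s,th)[:3]:
            P=W[d['pixels']];P=P[~np.isnan(P[:,0])]
            if len(P)==0: continue
            print(n,th,round(d['p'],2),d['extent'],len(P),np.round(np.percentile(P,[2,50,98],axis=0),3).tolist())
st=monitor.get_state();print(st)
E
```

```text
side cup_centre 0.92 [244.0, 168.9, 266.8, 197.2] 394 [[0.516, 0.03, 0.056], [0.547, 0.047, 0.097], [0.578, 0.091, 0.121]]
side cup_centre 0.9 [209.3, 197.4, 223.5, 218.8] 304 [[0.377, -0.041, 0.002], [0.403, -0.028, 0.048], [0.427, 0.012, 0.075]]
side cup_centre 0.67 [234.0, 182.3, 275.9, 216.6] 793 [[0.483, -0.01, 0.004], [0.546, 0.024, 0.022], [0.615, 0.096, 0.073]]
side lug_tip 0.68 [243.5, 173.4, 266.2, 195.5] 376 [[0.516, 0.03, 0.056], [0.547, 0.046, 0.097], [0.575, 0.092, 0.12]]
side lug_tip 0.29 [262.2, 224.0, 278.6, 262.5] 673 [[0.554, -0.222, 0.007], [0.583, -0.213, 0.076], [0.612, -0.17, 0.108]]
side stack 0.82 [235.6, 182.9, 277.5, 214.9] 804 [[0.483, -0.011, 0.003], [0.546, 0.024, 0.022], [0.615, 0.1, 0.073]]
side stop_bar 0.85 [292.2, 175.5, 308.2, 214.3] 404 [[0.689, -0.014, -0.0], [0.708, 0.088, 0.007], [0.73, 0.209, 0.029]]
side tray 0.74 [204.0, 126.6, 282.9, 176.0] 3516 [[0.359, 0.209, -0.002], [0.491, 0.396, 0.004], [0.632, 0.582, 0.024]]
side spray_can 0.82 [232.5, 241.8, 257.1, 314.0] 1439 [[0.484, -0.397, 0.006], [0.511, -0.39, 0.145], [0.536, -0.354, 0.227]]
s
[... 1351 characters left out ...]
': array([-1.24421853,  0.68909317, -0.19461206,  1.56530006,  0.15730247,
        0.90245924, -0.21510237]), 'qd': array([ 3.50298962e-04,  6.21956677e-04,  2.51711929e-05,  1.32944164e-03,
       -2.64085948e-03,  1.25720529e-03, -5.95819580e-04]), 'joint_torque': array([-2.80887698e-04, -5.27450359e+01, -1.26788143e+00, -1.53745544e+01,
       -5.19941049e-02, -7.05774364e-04,  2.75222209e-05]), 'tool_pos': array([0.18035999, 0.5984405 , 0.30274727]), 'eef_rot': array([ 1.45851354e-01,  9.89306514e-01,  6.26762540e-05, -3.81222530e-06]), 'contact_force': array([-0.86315729,  0.11636671,  0.02411168]), 'moment': array([ 0.00748013,  0.01197526, -0.02382598]), 'opening': 0.9987214333950662}
```

View pics/t.png

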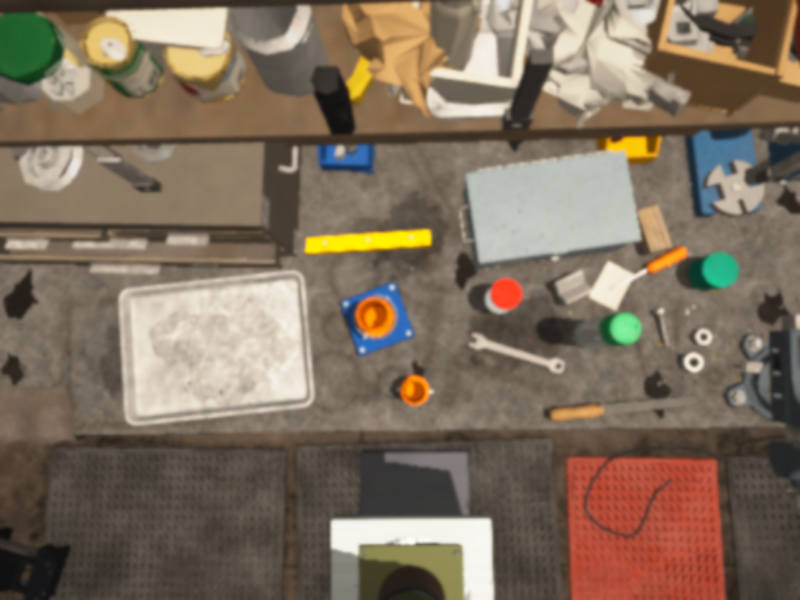

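View pics/a.png

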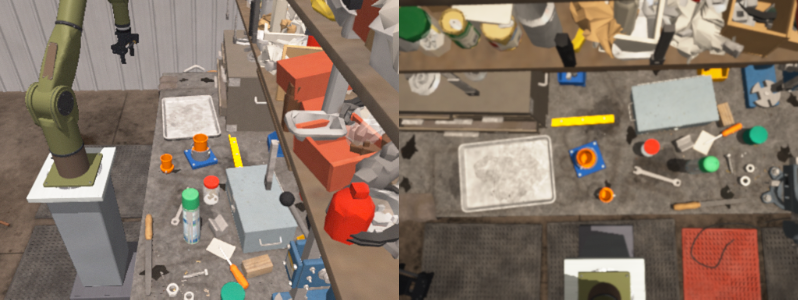

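```bash
cat > m.py <<'E'
from h import *
def circ(P):
    A=np.c_[2*P[:,:2],np.ones(len(P))];x=np.linalg.lstsq(A,(P[:,:2]**2).sum(1),rcond=None)[0]
    return x[:2],np.sqrt(x[2]+x[:2]@x[:2])
def measure():
    s=snapshot('top');W=cloud(s);X,Y,Z=np.moveaxis(W,-1,0);f=s['frame'].astype(int)
    near=(abs(X-.6)<.2)&(abs(Y-.08)<.2)
    hsv=cv2.cvtColor(s['frame'],cv2.COLOR_RGB2HSV)
    blue=near&(hsv[...,0]>95)&(hsv[...,0]<130)&(hsv[...,1]>90)&(Z>.014)&(Z<.027)
    P=W[blue]; r=cv2.minAreaRect(P[:,:2].astype(np.float32)*1000);print('foot',len(P),r, 'ztop',np.median(P[:,2]))
    yel=near&(X>.6)&(hsv[...,0]>18)&(hsv[...,0]<35)&(hsv[...,1]>110)
    Q=W[yel];print('bar',len(Q));
    if len(Q)>5: print(cv2.minAreaRect(Q[:,:2].astype(np.float32)*1000),np.percentile(Q,[2,50,98],axis=0).round(3).tolist())
    c=near&(Z>.108)&(Z<.13)&(abs(X-.547)<.05)&(abs(Y-.06)<.05)
    for zz in(.108,.114): 
        k=c&(Z>zz);print('cup rim',k.sum(),circ(W[k]), cv2.minEnclosingCircle(W[k][:,:2].astype(np.float32)*1000))
    k=near&(abs(Z-.072)<.004)&(np.hypot(X-.547,Y-.061)<.055);print('grey rim',k.sum(),circ(W[k]))
    a=np.degrees(np.arctan2(Y[k]-.061,X[k]-.547));print(np.histogram(a,np.arange(-180,181,10))[0])
    return s,W
if __name__=='__main__':
    s,W=measure()
    cv2.imwrite('pics/z.png',cv2.cvtColor(cv2.resize(s['frame'][150:260,190:300],(800,800),interpolation=cv2.INTER_CUBIC)[:600],cv2.COLOR_RGB2BGR))
    s2=snapshot('side');W=cloud(s2);d=finder.masks_of(s2,'stop_bar')[0];P=W[d['pixels']];P=P[~np.isnan(P[:,0])&(P[:,2]>.012)]
    print(len(P),cv2.minAreaRect(P[:,:2].astype(np.float32)*1000),P[::8].round(3).tolist()[:30])
E
python3 m.py
```

```text
foot 648 ((549.658935546875, 62.869834899902344), (118.6235580444336, 119.7763900756836), 19.37425994873047) ztop 0.02005431160002724
bar 2115
((741.9175415039062, 113.2142333984375), (334.1496276855469, 113.9407958984375), 89.62380981445312) [[0.691, -0.044, -0.002], [0.746, 0.126, 0.584], [0.796, 0.275, 0.631]]
cup rim 101 (array([0.54985631, 0.0627495 ]), np.float64(0.02936282047335177)) ((550.0748901367188, 62.88399124145508), 31.619909286499023)
cup rim 95 (array([0.54995636, 0.0628291 ]), np.float64(0.029453593780011795)) ((550.0748901367188, 62.88399124145508), 31.619909286499023)
grey rim 93 (array([0.54933689, 0.06194211]), np.float64(0.03981495615138509))
[0 0 0 0 5 3 3 3 2 2 3 3 3 4 3 5 2 4 2 0 1 3 3 6 3 5 4 3 3 3 3 4 2 1 1 1]
86 ((694.56005859375, 83.8421630859375), (6.475059509277344, 202.4006805419922), 2.6213064193725586) [[0.69, 0.18, 0.027], [0.693, 0.165, 0.024], [0.69, 0.137, 0.027], [0.696, 0.122, 0.025], [0.692, 0.11, 0.016], [0.693, 0.085, 0.023], [0.694, 0.062, 0.027], [0.694, 0.053, 0.017], [0.698, 0.031, 0.022], [0.696, 0.006, 0.026], [0.697, -0.011, 0.026]]
```

```bash
cat > p.py <<'E'
from h import *
import sys
def plan(tx,ty,tz,head,n):
    """rows to bring tool-down pose to target; head=tool x heading deg"""
    s=monitor.get_state();p=np.array(s['tool_pos']);Q=R.from_quat(s['eef_rot'])
    x=Q.as_matrix()[:,0];h0=np.arctan2(x[1],x[0]);dh=(np.radians(head)-h0+np.pi)%(2*np.pi)-np.pi
    tgt=R.from_euler('z',np.radians(head))*R.from_quat([1,0,0,0]);T=np.array([tx,ty,tz])
    print('from',p.round(4),np.degrees(h0).round(2),'F',np.round(s['contact_force'],1),'q',np.round(s['q'],2))
    for i in range(n):
        d=Q.inv().apply((T-p)/(n-i))*100; rv=(Q.inv()*tgt).as_rotvec()/(n-i)
        d=d.round(1);rv=rv.round(3);print(*(d+0),*(rv+0),sep=', ',end=',\n')
        p=p+Q.apply(d/100);Q=Q*R.from_rotvec(rv)
    print('end',p.round(4))
if __name__=='__main__': plan(*map(float,sys.argv[1:5]),int(sys.argv[5]))
E
python3 p.py .55 .063 .24 96 16
python3 - <<'E'
from h import *
s=snapshot('top');W=cloud(s);hsv=cv2.cvtColor(s['frame'],cv2.COLOR_RGB2HSV)
X,Y,Z=np.moveaxis(W,-1,0)
k=(hsv[...,0]>20)&(hsv[...,0]<35)&(hsv[...,1]>110)&(X>.6)&(X<.8)&(abs(Y-.08)<.2)&(Z<.06)
P=W[k];print(len(P),np.percentile(P[:,2],[2,50,98]));r=cv2.minAreaRect(P[:,:2].astype(np.float32)*1000);print(r,cv2.boxPoints(r))
for y in np.arange(-.05,.23,.03):
    q=P[abs(P[:,1]-y)<.012]; print(round(y,3),len(q),q[:,0].min().round(4) if len(q) else '',q[:,0].max().round(4) if len(q) else '')
E
```

```text
from [0.1804 0.5984 0.3027] 163.23 F [ 0.4  1.6 -0.9] q [-1.24  0.69 -0.19  1.57  0.16  0.9  -0.22]
-3.2, -2.5, 0.4, 0.0, 0.0, 0.073,
-3.4, -2.3, 0.4, 0.0, 0.0, 0.073,
-3.5, -2.1, 0.4, 0.0, 0.0, 0.073,
-3.6, -1.8, 0.4, 0.0, 0.0, 0.073,
-3.8, -1.5, 0.4, 0.0, 0.0, 0.073,
-3.9, -1.2, 0.4, 0.0, 0.0, 0.073,
-3.9, -1.0, 0.4, 0.0, 0.0, 0.074,
-4.0, -0.7, 0.4, 0.0, 0.0, 0.073,
-4.1, -0.4, 0.4, 0.0, 0.0, 0.074,
-4.1, 0.0, 0.4, 0.0, 0.0, 0.073,
-4.0, 0.2, 0.4, 0.0, 0.0, 0.074,
-4.0, 0.5, 0.4, 0.0, 0.0, 0.073,
-4.0, 0.9, 0.4, 0.0, 0.0, 0.074,
-3.9, 1.1, 0.4, 0.0, 0.0, 0.073,
-3.8, 1.4, 0.3, 0.0, 0.0, 0.074,
-3.7, 1.7, 0.4, 0.0, 0.0, 0.073,
end [0.5497 0.0629 0.2397]
896 [-0.00157323  0.00608746  0.02697725]
((713.4934692382812, 81.17768859863281), (40.00145721435547, 264.60150146484375), 2.4019126892089844) [[687.9657  212.52399]
 [699.05493 -51.84503]
 [739.02124 -50.16861]
 [727.932   214.20041]]
-0.05 43 0.6995 0.7371
-0.02 78 0.6975 0.7356
0.01 92 0.6968 0.7363
0.04 87 0.6958 0.733
0.07 79 0.6944 0.7341
0.1 79 0.6933 0.731
0.13 79 0.691 0.7284
0.16 79 0.6905 0.7289
0.19 81 0.6886 0.7245
0.22 12 0.6886 0.7187
```

Emit:
carry_out(
  motion=[-3.2, -2.5, 0.4, 0, 0, 0.073, -3.4, -2.3, 0.4, 0, 0, 0.073, -3.5, -2.1, 0.4, 0, 0, 0.073, -3.6, -1.8, 0.4, 0, 0, 0.073, -3.8, -1.5, 0.4, 0, 0, 0.073, -3.9, -1.2, 0.4, 0, 0, 0.073, -3.9, -1.0, 0.4, 0, 0, 0.074, -4.0, -0.7, 0.4, 0, 0, 0.073],
  hand=8.8,
  grip_force=35,
)

```text
clock: 2.0
tool_pos: [0.3654, 0.3296, 0.2708]
eef_rot: [0.426, 0.905, 0.0, 0.0]
contact_force: [0.9, 0.0, 0.3]
opening: 1.002
```

Emit:
carry_out(
  motion=[-4.1, -0.4, 0.4, 0, 0, 0.074, -4.1, 0, 0.4, 0, 0, 0.073, -4.0, 0.2, 0.4, 0, 0, 0.074, -4.0, 0.5, 0.4, 0, 0, 0.073, -4.0, 0.9, 0.4, 0, 0, 0.074, -3.9, 1.1, 0.4, 0, 0, 0.073, -3.8, 1.4, 0.3, 0, 0, 0.074, -3.7, 1.7, 0.4, 0, 0, 0.073],
)

```text
clock: 3.0
tool_pos: [0.5506, 0.062, 0.2398]
eef_rot: [0.67, 0.743, 0.0, 0.0]
contact_force: [-0.3, 0.4, -0.9]
opening: 0.997
```

```bash
python3 p.py .55 .063 .14 96 6
```

```text
from [0.5506 0.062  0.2398] 95.89 F [-0.3  0.4 -0.9] q [-0.21  0.68  0.03  1.85 -0.03  0.61 -0.06]
0.0, 0.0, 1.7, 0.0, 0.0, 0.0,
0.0, 0.0, 1.7, 0.0, 0.0, 0.0,
0.0, 0.0, 1.6, 0.0, 0.0, 0.0,
0.0, 0.0, 1.7, 0.0, 0.0, -0.001,
0.1, 0.0, 1.6, 0.0, 0.0, 0.0,
0.0, -0.1, 1.7, 0.001, 0.0, -0.001,
end [0.5496 0.0629 0.1398]
```

Emit:
carry_out(
  motion=[0.1, -0.1, 1.7, 0, 0, 0, 0, 0, 1.7, 0, 0, 0, 0, 0, 1.6, 0, 0, 0, 0, 0, 1.7, 0, 0, 0, 0, 0, 1.6, 0, 0, 0, 0, 0, 1.7, 0, 0, 0, 0, 0, 0, 0, 0, 0],
)

```text
clock: 3.88
tool_pos: [0.5478, 0.0638, 0.1382]
eef_rot: [0.669, 0.743, -0.001, -0.001]
contact_force: [-0.1, -0.8, -0.4]
opening: 0.997
```

Emit:
carry_out(
  motion=[0, 0, 0, 0, 0, 0, 0, 0, 0, 0, 0, 0, 0, 0, 0, 0, 0, 0, 0, 0, 0, 0, 0, 0, 0, 0, 0, 0, 0, 0, 0, 0, 0, 0, 0, 0, 0, 0, 0, 0, 0, 0, 0, 0, 0, 0, 0, 0],
  hand=4.5,
  grip_force=35,
)

```text
clock: 4.88
tool_pos: [0.549, 0.0639, 0.1402]
eef_rot: [0.669, 0.743, 0.0, 0.0]
contact_force: [0.4, 0.1, 4.9]
opening: 0.685
```

Emit:
carry_out(
  motion=[0, 0, -0.2, 0, 0, 0, 0, 0, -0.2, 0, 0, 0, 0, 0, -0.2, 0, 0, 0, 0, 0, -0.1, 0, 0, 0, 0, 0, 0, 0, 0, 0, 0, 0, 0, 0, 0, 0],
)

```text
clock: 5.62
tool_pos: [0.5486, 0.0638, 0.1467]
eef_rot: [0.669, 0.743, -0.0, -0.0]
contact_force: [-0.3, 0.9, -0.5]
opening: 0.69
```

```bash
cat > c.py <<'E'
from h import *
import sys
s=snapshot('side');W=cloud(s)
hsv=cv2.cvtColor(s['frame'],cv2.COLOR_RGB2HSV)
for th in('cup_centre','stack'):
    for d in finder.masks_of(s,th)[:3]:
        P=W[d['pixels']];P=P[~np.isnan(P[:,0])]
        if len(P): print(th,round(d['p'],2),np.round(d['extent'],1),np.round(np.percentile(P,[2,50,98],axis=0),3).tolist())
if len(sys.argv)>1:
    x0,y0=map(int,sys.argv[2:4]);cv2.imwrite('pics/%s.png'%sys.argv[1],cv2.cvtColor(cv2.resize(s['frame'][y0:y0+96,x0:x0+128],(768,576),interpolation=cv2.INTER_CUBIC),cv2.COLOR_RGB2BGR))
E
python3 c.py r1 190 130
```

```text
cup_centre 0.85 [247.5 171.2 265.  194.7] [[0.516, 0.029, 0.06], [0.547, 0.044, 0.1], [0.578, 0.091, 0.128]]
cup_centre 0.69 [206.7 198.6 222.3 220.9] [[0.378, -0.041, 0.003], [0.403, -0.026, 0.049], [0.425, 0.009, 0.076]]
stack 0.66 [238.9 187.6 277.1 217.8] [[0.483, -0.011, 0.001], [0.545, 0.024, 0.022], [0.615, 0.094, 0.073]]
```

View pics/r1.png

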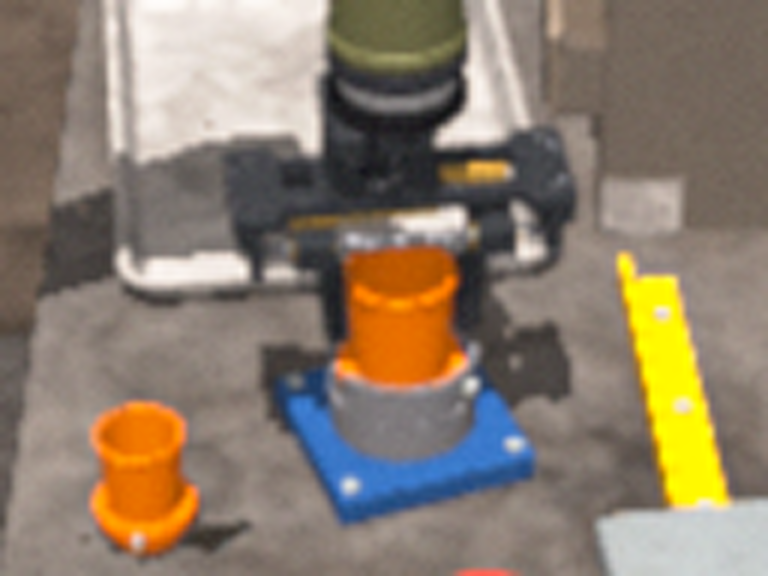

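Emit:
carry_out(
  motion=[0, 0, 0, 0, 0, -0.125, 0, 0, 0, 0, 0, -0.125, 0, 0, 0, 0, 0, -0.125, 0, 0, 0, 0, 0, -0.125, 0, 0, 0, 0, 0, -0.125, 0, 0, 0, 0, 0, -0.125, 0, 0, 0, 0, 0, -0.123, 0, 0, 0, 0, 0, 0],
)

```text
clock: 6.78
tool_pos: [0.5486, 0.0636, 0.1467]
eef_rot: [0.293, 0.956, 0.0, -0.0]
contact_force: [0.6, -0.1, -0.8]
opening: 0.687
```

```bash
python3 c.py r2 190 130; python3 -c "
from h import *
s=monitor.get_state();print(s['tool_pos'],R.from_quat(s['eef_rot']).as_euler('xyz',degrees=True),s['contact_force'],s['moment'],s['opening'])
s=snapshot('top');W=cloud(s);h=cv2.cvtColor(s['frame'],cv2.COLOR_RGB2HSV);k=(h[...,0]>95)&(h[...,0]<130)&(h[...,1]>90)&(abs(W[...,2]-.02)<.007)&(abs(W[...,0]-.55)<.12)&(abs(W[...,1]-.06)<.12);print(k.sum(),cv2.minAreaRect(W[k][:,:2].astype(np.float32)*1000))"
```

```text
cup_centre 0.9 [206.5 195.  223.1 217.7] [[0.378, -0.041, 0.008], [0.402, -0.027, 0.05], [0.425, 0.011, 0.076]]
cup_centre 0.62 [251.9 173.9 266.8 194.4] [[0.538, 0.031, 0.061], [0.561, 0.039, 0.1], [0.579, 0.09, 0.127]]
stack 0.85 [235.4 189.5 276.  216.9] [[0.483, -0.01, 0.004], [0.543, 0.024, 0.022], [0.611, 0.097, 0.073]]
[0.54859494 0.06376595 0.14670109] [-1.79997202e+02  7.13599619e-04  1.45925440e+02] [ 0.59424446  0.79940487 -0.92800297] [-0.0343357   0.04978669  0.01822572] 0.6865180522817148
81 ((590.4129028320312, 21.721965789794922), (65.39279174804688, 17.486412048339844), 23.89599609375)
```

View pics/r2.png

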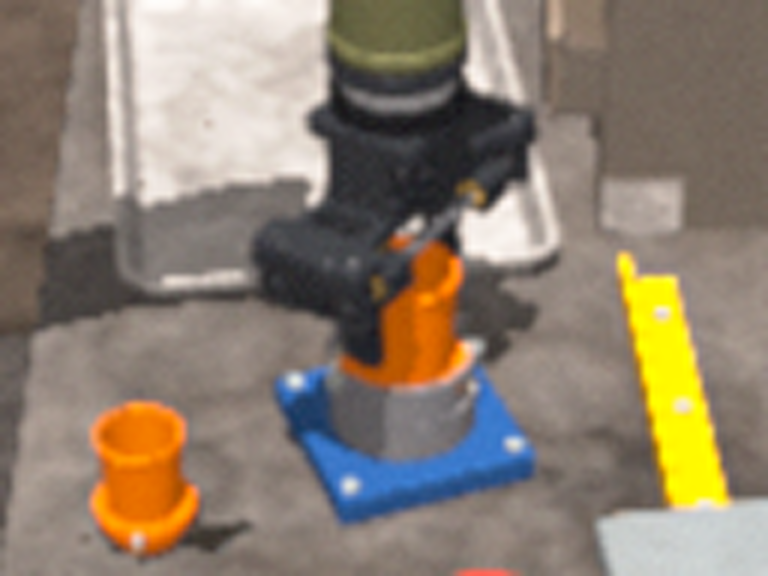

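Emit:
carry_out(
  motion=[0, 0, -0.2, 0, 0, 0, 0, 0, -0.2, 0, 0, 0, 0, 0, -0.2, 0, 0, 0, 0, 0, -0.2, 0, 0, 0, 0, 0, 0, 0, 0, 0],
)

```text
clock: 7.6
tool_pos: [0.5487, 0.0638, 0.1549]
eef_rot: [0.292, 0.956, 0.0, 0.0]
contact_force: [-0.0, -0.2, -1.2]
opening: 0.69
```

Emit:
carry_out(
  motion=[0, 0, -0.5, 0, 0, 0, 0, 0, -1, 0, 0, 0, 0, 0, -1.5, 0, 0, 0, 0, 0, -2, 0, 0, 0, 0, 0, -2, 0, 0, 0, 0, 0, -2, 0, 0, 0, 0, 0, -1, 0, 0, 0, 0, 0, 0, 0, 0, 0],
)

```text
clock: 8.6
tool_pos: [0.5489, 0.0638, 0.2556]
eef_rot: [0.292, 0.956, 0.0, 0.001]
contact_force: [-0.0, 0.1, -1.3]
opening: 0.687
```

```bash
python3 c.py; python3 p.py .50 .37 .235 185 10
```

```text
cup_centre 0.58 [244.2 143.  268.6 175.4] [[0.512, 0.027, 0.144], [0.557, 0.039, 0.188], [0.582, 0.089, 0.236]]
stack 0.8 [236.8 178.2 277.6 218.4] [[0.483, -0.009, 0.001], [0.546, 0.033, 0.025], [0.614, 0.128, 0.072]]
from [0.5482 0.0637 0.2541] 146.04 F [ 0.  -0.1 -1.9] q [-0.04  0.67 -0.26  1.84  0.26  0.67  0.53]
2.1, 2.3, 0.2, 0.0, 0.0, -0.068,
2.0, 2.4, 0.2, 0.0, 0.0, -0.068,
1.8, 2.5, 0.2, 0.0, 0.0, -0.068,
1.6, 2.7, 0.2, 0.0, 0.0, -0.068,
1.4, 2.7, 0.2, 0.0, 0.0, -0.068,
1.2, 2.8, 0.2, 0.0, 0.0, -0.068,
1.0, 2.9, 0.2, 0.0, 0.0, -0.068,
0.8, 3.0, 0.2, 0.0, 0.0, -0.068,
0.7, 3.1, 0.2, 0.0, -0.001, -0.068,
0.4, 3.1, 0.1, 0.0, 0.0, -0.068,
end [0.5002 0.3702 0.2351]
```

Emit:
carry_out(
  motion=[2.1, 2.3, 0.2, 0, 0, -0.068, 2.0, 2.4, 0.2, 0, 0, -0.068, 1.8, 2.5, 0.2, 0, 0, -0.068, 1.6, 2.7, 0.2, 0, 0, -0.068, 1.4, 2.7, 0.2, 0, 0, -0.068, 1.2, 2.8, 0.2, 0, 0, -0.068, 1.0, 2.9, 0.2, 0, 0, -0.068, 0.8, 3.0, 0.2, 0, 0, -0.068],
)

```text
clock: 9.75
tool_pos: [0.5102, 0.3087, 0.2377]
eef_rot: [0.023, 1.0, -0.001, -0.001]
contact_force: [-0.3, -0.2, -0.6]
opening: 0.689
```

Emit:
carry_out(
  motion=[0.7, 3.1, 0.2, 0, 0, -0.068, 0.4, 3.1, 0.1, 0, 0, -0.068, 0, 0, 2, 0, 0, 0, 0, 0, 2, 0, 0, 0, 0, 0, 2, 0, 0, 0, 0, 0, 2, 0, 0, 0, 0, 0, 2, 0, 0, 0, 0, 0, 0.5, 0, 0, 0],
)

```text
clock: 10.75
tool_pos: [0.4999, 0.3697, 0.1289]
eef_rot: [-0.044, 0.999, -0.001, -0.001]
contact_force: [0.3, 0.1, -1.1]
opening: 0.685
```

Emit:
carry_out(
  motion=[0, 0, 0.1, 0, 0, 0, 0, 0, 0, 0, 0, 0, 0, 0, 0, 0, 0, 0],
)

```text
clock: 11.12
tool_pos: [0.501, 0.3706, 0.1305]
eef_rot: [-0.044, 0.999, 0.0, 0.001]
contact_force: [-0.5, 0.7, -0.7]
opening: 0.685
```

Emit:
carry_out(
  motion=[0, 0, 0.3, 0, 0, 0, 0, 0, 0.2, 0, 0, 0, 0, 0, 0.2, 0, 0, 0, 0, 0, 0.1, 0, 0, 0, 0, 0, 0, 0, 0, 0],
)

```text
clock: 11.75
tool_pos: [0.5006, 0.3703, 0.1216]
eef_rot: [-0.044, 0.999, -0.0, -0.0]
contact_force: [-0.5, 0.4, -1.4]
opening: 0.689
```

Emit:
carry_out(
  motion=[0, 0, 0.1, 0, 0, 0, 0, 0, 0.1, 0, 0, 0, 0, 0, 0, 0, 0, 0],
)

```text
clock: 12.12
tool_pos: [0.5006, 0.3702, 0.1197]
eef_rot: [-0.044, 0.999, -0.0, -0.0]
contact_force: [-0.6, 0.2, -2.2]
opening: 0.685
```

Emit:
carry_out(
  motion=[0, 0, 0.1, 0, 0, 0, 0, 0, 0, 0, 0, 0],
)

```text
clock: 12.38
tool_pos: [0.5006, 0.3702, 0.1186]
eef_rot: [-0.044, 0.999, -0.0, -0.0]
contact_force: [-0.1, 0.5, -0.4]
opening: 0.688
```

Emit:
carry_out(
  motion=[0, 0, 0.1, 0, 0, 0, 0, 0, 0, 0, 0, 0],
)

```text
clock: 12.62
tool_pos: [0.5008, 0.3705, 0.1182]
eef_rot: [-0.044, 0.999, 0.0, 0.0]
contact_force: [-0.5, -0.0, 2.8]
opening: 0.686
```

Contact with the tray floor. Release, wait, and rise.

Emit:
carry_out(
  motion=[0, 0, 0, 0, 0, 0, 0, 0, 0, 0, 0, 0, 0, 0, 0, 0, 0, 0, 0, 0, 0, 0, 0, 0, 0, 0, 0, 0, 0, 0, 0, 0, 0, 0, 0, 0],
  hand=8.8,
)

```text
clock: 13.38
tool_pos: [0.5006, 0.3703, 0.1177]
eef_rot: [-0.044, 0.999, 0.0, 0.0]
contact_force: [-1.2, 0.2, 0.2]
opening: 1.001
```

Emit:
carry_out(
  motion=[0, 0, -0.5, 0, 0, 0, 0, 0, -1.5, 0, 0, 0, 0, 0, -3, 0, 0, 0, 0, 0, -3, 0, 0, 0, 0, 0, -3, 0, 0, 0, 0, 0, -2, 0, 0, 0, 0, 0, 0, 0, 0, 0],
)

```text
clock: 14.25
tool_pos: [0.5013, 0.371, 0.2503]
eef_rot: [-0.044, 0.999, 0.002, 0.002]
contact_force: [0.5, 0.5, -0.1]
opening: 1.0
```

```bash
python3 c.py r3 190 100; python3 m.py 2>&1 | head -4
cat > b.py <<'E'
from h import *
s=snapshot('top');W=cloud(s)
X,Y,Z=np.moveaxis(W,-1,0);h=cv2.cvtColor(s['frame'],cv2.COLOR_RGB2HSV)
k=(h[...,0]>95)&(h[...,0]<130)&(h[...,1]>90)&(Z<.05)&(abs(X-.6)<.14)&(abs(Y-.06)<.12)
r=cv2.minAreaRect(W[k][:,:2].astype(np.float32)*1000);print(k.sum(),r,cv2.boxPoints(r).round(1).tolist())
E
python3 b.py
```

```text
cup_centre 0.67 [232.8 129.5 251.6 157. ] [[0.47, 0.333, 0.001], [0.502, 0.352, 0.063], [0.533, 0.479, 0.098]]
cup_centre 0.66 [209.  196.3 222.6 218.1] [[0.374, -0.04, 0.002], [0.402, -0.026, 0.047], [0.425, 0.013, 0.076]]
stack 0.7 [236.8 178.6 279.1 214.8] [[0.483, -0.008, 0.001], [0.546, 0.033, 0.025], [0.612, 0.126, 0.073]]
foot 651 ((549.8402709960938, 62.942230224609375), (119.2408447265625, 119.76718139648438), 19.027490615844727) ztop 0.020025035695506323
bar 1879
((742.6470336914062, 113.00598907470703), (333.80487060546875, 113.600830078125), 89.90849304199219) [[0.691, -0.044, -0.002], [0.731, 0.092, 0.024], [0.796, 0.275, 0.633]]
cup rim 0 (array([0., 0.]), np.float64(0.0)) ((0.0, 0.0), 0.0)
693 ((548.61962890625, 63.128623962402344), (119.60553741455078, 122.86904907226562), 19.081180572509766) [[472.0, 101.5999984741211], [512.2000122070312, -14.5], [625.2000122070312, 24.600000381469727], [585.0999755859375, 140.6999969482422]]
```

View pics/r3.png

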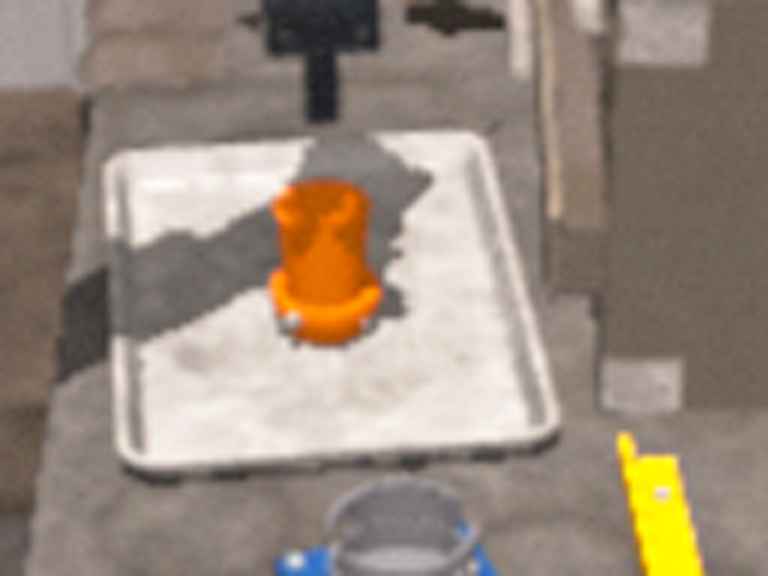

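```bash
python3 p.py .473 .049 .20 194 8
```

```text
from [0.5003 0.37   0.2469] -175.0 F [-0.   0.2  0.1] q [-0.49  0.77 -0.41  1.62  0.38  0.83  0.6 ]
0.7, -4.0, 0.6, 0.0, 0.0, -0.02,
0.8, -3.9, 0.6, 0.0, 0.0, -0.02,
0.8, -3.9, 0.6, 0.0, 0.0, -0.02,
0.9, -3.9, 0.6, 0.0, 0.0, -0.019,
1.0, -3.9, 0.6, 0.0, 0.0, -0.02,
1.1, -3.9, 0.6, 0.0, 0.0, -0.019,
1.2, -3.9, 0.6, 0.0, -0.001, -0.02,
1.2, -3.8, 0.5, -0.001, 0.0, -0.019,
end [0.4729 0.0495 0.2002]
```

Emit:
carry_out(
  motion=[0.7, -4.0, 0.6, 0, 0, -0.02, 0.8, -3.9, 0.6, 0, 0, -0.02, 0.8, -3.9, 0.6, 0, 0, -0.02, 0.9, -3.9, 0.6, 0, 0, -0.019, 1.0, -3.9, 0.6, 0, 0, -0.02, 1.1, -3.9, 0.6, 0, 0, -0.019, 1.2, -3.9, 0.6, 0, 0, -0.02, 1.2, -3.8, 0.5, 0, 0, -0.019],
  hand=6.0,
)

```text
clock: 15.6
tool_pos: [0.4729, 0.0485, 0.2002]
eef_rot: [-0.122, 0.993, 0.0, -0.0]
contact_force: [0.6, -0.4, -0.1]
opening: 0.681
```

Emit:
carry_out(
  motion=[0, 0, 0, 0, 0, 0, 0, 0, 2.0, 0, 0, 0, 0, 0, 2.5, 0, 0, 0, 0, 0, 2.5, 0, 0, 0, 0, 0, 1.5, 0, 0, 0, 0, 0, 0, 0, 0, 0],
)

```text
clock: 16.35
tool_pos: [0.4729, 0.0511, 0.1148]
eef_rot: [-0.123, 0.992, 0.0, -0.001]
contact_force: [-0.4, -0.6, 0.2]
opening: 0.681
```

```bash
python3 p.py .473 .049 .078 194 3; python3 c.py r4 190 130
```

```text
from [0.4729 0.0511 0.1148] -165.9 F [-0.4 -0.6  0.2] q [-0.08  0.85 -0.2   2.14  0.75  0.22  0.87]
0.0, -0.1, 1.2, 0.0, 0.0, 0.001,
0.0, -0.1, 1.2, 0.0, -0.001, 0.0,
0.0, 0.0, 1.3, 0.001, 0.0, 0.001,
end [0.4734 0.0491 0.0778]
cup_centre 0.81 [208.6 195.2 225.3 220.9] [[0.378, -0.041, 0.003], [0.403, -0.027, 0.049], [0.425, 0.036, 0.075]]
cup_centre 0.73 [241.3 131.2 252.4 156.3] [[0.502, 0.336, 0.008], [0.516, 0.35, 0.068], [0.532, 0.4, 0.098]]
cup_centre 0.15 [238.6 180.5 276.7 217.7] [[0.495, -0.008, 0.006], [0.552, 0.028, 0.026], [0.612, 0.104, 0.073]]
stack 0.78 [237.4 180.5 278.3 216.2] [[0.494, -0.011, 0.004], [0.551, 0.028, 0.026], [0.612, 0.103, 0.073]]
```

View pics/r4.png

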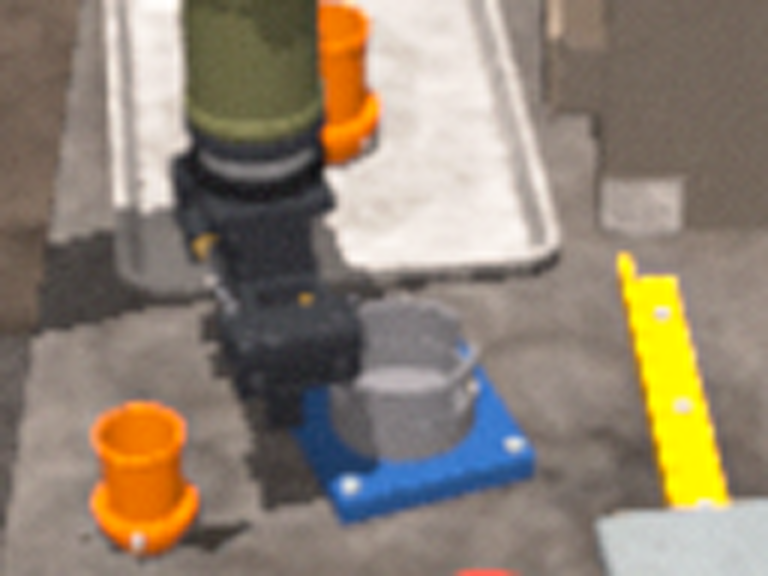

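Emit:
carry_out(
  motion=[0, -0.1, 1.2, 0, 0, 0, 0, 0, 0, 0, 0, 0, 0, 0, 0, 0, 0, 0],
)

```text
clock: 16.88
tool_pos: [0.4734, 0.0487, 0.1037]
eef_rot: [-0.122, 0.993, -0.0, -0.0]
contact_force: [0.4, 0.2, -0.2]
opening: 0.683
```

```bash
python3 p.py .473 .049 .078 194 2
```

```text
from [0.4734 0.0487 0.1037] -166.01 F [ 0.4  0.2 -0.2] q [-0.1   0.87 -0.16  2.14  0.76  0.18  0.86]
0.0, 0.0, 1.3, 0.0, 0.0, 0.0,
0.0, 0.0, 1.3, 0.0, 0.0, 0.0,
end [0.4734 0.0487 0.0777]
```

Emit:
carry_out(
  motion=[0, 0, 1.3, 0, 0, 0, 0, 0, 1.3, 0, 0, 0, 0, 0, 0, 0, 0, 0, 0, 0, 0, 0, 0, 0],
)

```text
clock: 17.38
tool_pos: [0.4736, 0.0489, 0.0781]
eef_rot: [-0.122, 0.993, 0.0, 0.0]
contact_force: [0.4, -0.2, -0.3]
opening: 0.684
```

```bash
python3 p.py .5656 .0535 .078 182.6 12;python3 b.py
```

```text
from [0.4736 0.0489 0.0781] -166.01 F [ 0.4 -0.2 -0.3] q [-0.14  0.93 -0.09  2.15  0.79  0.1   0.83]
-0.8, -0.1, 0.0, 0.0, 0.0, 0.017,
-0.8, -0.1, 0.0, 0.0, 0.0, 0.017,
-0.7, -0.1, 0.0, 0.0, 0.0, 0.016,
-0.8, -0.1, 0.0, 0.0, 0.0, 0.017,
-0.8, -0.1, 0.0, 0.0, 0.0, 0.016,
-0.7, -0.1, 0.0, 0.0, 0.0, 0.017,
-0.8, -0.1, 0.0, 0.0, 0.0, 0.016,
-0.8, -0.1, 0.0, 0.0, 0.0, 0.017,
-0.7, -0.1, 0.0, 0.0, 0.0, 0.016,
-0.8, 0.0, 0.0, 0.0, 0.0, 0.017,
-0.7, 0.0, 0.0, 0.0, 0.0, 0.016,
-0.8, -0.1, 0.0, 0.0, 0.0, 0.017,
end [0.566  0.053  0.0781]
379 ((558.00927734375, 66.69143676757812), (100.72824096679688, 123.99978637695312), 17.6273193359375) [[491.20001220703125, 110.5], [528.7999877929688, -7.599999904632568], [624.7999877929688, 22.899999618530273], [587.2000122070312, 141.0]]
```

Emit:
carry_out(
  motion=[-0.5, -0.1, 0, 0, 0, 0.017, -0.6, -0.1, 0, 0, 0, 0.017, -0.7, -0.1, 0, 0, 0, 0.017, -0.7, -0.1, 0, 0, 0, 0.017, -0.7, -0.1, 0, 0, 0, 0.017, -0.7, -0.1, 0, 0, 0, 0.017, -0.7, -0.1, 0, 0, 0, 0.017, 0, 0, 0, 0, 0, 0.017],
)

```text
clock: 18.42
tool_pos: [0.5192, 0.051, 0.0778]
eef_rot: [-0.054, 0.999, 0.001, -0.001]
contact_force: [-4.4, 1.6, 0.3]
opening: 0.68
```

```bash
python3 p.py .5656 .0535 .078 182.6 8;python3 b.py; python3 c.py r5 190 130
```

```text
from [0.5192 0.051  0.0778] -173.84 F [-4.4  1.6  0.3] q [-0.06  0.94 -0.21  2.01  0.7   0.26  0.82]
-0.6, 0.0, 0.0, 0.0, 0.0, 0.008,
-0.6, 0.0, 0.0, 0.0, 0.0, 0.008,
-0.6, 0.0, 0.0, 0.0, 0.0, 0.008,
-0.6, 0.0, 0.0, 0.0, 0.0, 0.008,
-0.6, 0.0, 0.0, 0.0, 0.0, 0.008,
-0.6, 0.0, 0.0, 0.0, -0.001, 0.007,
-0.5, -0.1, 0.0, 0.001, 0.0, 0.008,
-0.6, 0.0, 0.0, 0.0, -0.001, 0.007,
end [0.5661 0.0538 0.0777]
301 ((611.8170166015625, 51.49736404418945), (78.58634948730469, 122.0572280883789), 5.088207244873047) [[567.2999877929688, 108.80000305175781], [578.0999755859375, -12.800000190734863], [656.4000244140625, -5.800000190734863], [645.5, 115.80000305175781]]
cup_centre 0.54 [208.8 197.  226.2 219.7] [[0.38, -0.04, 0.002], [0.404, -0.027, 0.046], [0.428, 0.011, 0.074]]
stack 0.82 [253.9 181.  288.5 217.6] [[0.539, -0.017, 0.003], [0.596, 0.014, 0.025], [0.65, 0.092, 0.073]]
```

View pics/r5.png

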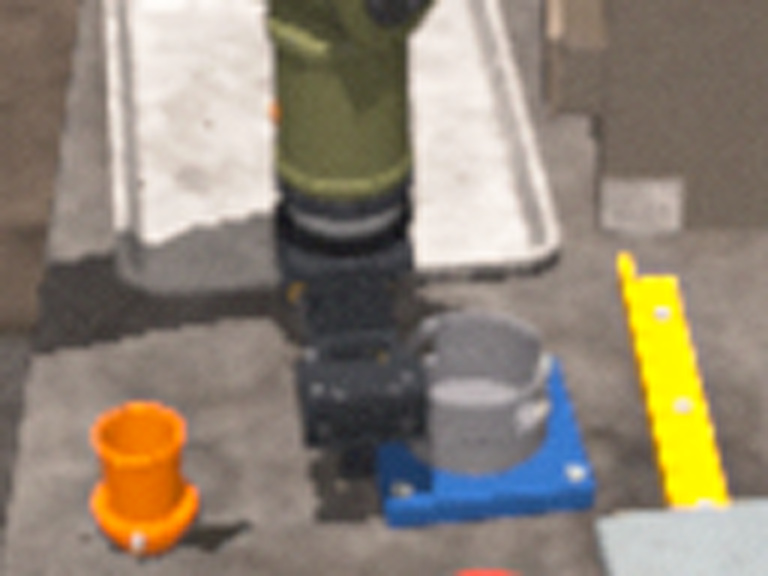

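Emit:
carry_out(
  motion=[-0.6, 0, 0, 0, 0, 0.01, -0.6, 0, 0, 0, 0, 0.01, -0.6, 0, 0, 0, 0, 0.01, -0.6, 0, 0, 0, 0, 0.01, -0.6, 0, 0, 0, 0, 0.01, -0.6, 0, 0, 0, 0, 0.01, 0, 0, 0, 0, 0, 0, 0, 0, 0, 0, 0, 0],
)

```text
clock: 19.62
tool_pos: [0.5555, 0.0527, 0.0776]
eef_rot: [-0.024, 1.0, -0.001, -0.0]
contact_force: [-3.3, -1.2, -0.2]
opening: 0.681
```

```bash
python3 p.py .5656 .0535 .078 182.6 1;python3 b.py
```

```text
from [0.5555 0.0527 0.0776] -177.3 F [-3.3 -1.2 -0.2] q [-0.02  0.97 -0.26  1.89  0.64  0.37  0.83]
-1.0, 0.0, 0.0, -0.001, -0.001, 0.002,
end [0.5655 0.0532 0.0776]
254 ((649.8428344726562, 46.48807144165039), (119.60838317871094, 72.28254699707031), 89.13090515136719) [[612.7999877929688, -12.800000190734863], [685.0999755859375, -13.899999618530273], [686.9000244140625, 105.69999694824219], [614.5999755859375, 106.80000305175781]]
```

Emit:
carry_out(
  motion=[-0.3, 0, 0, 0, 0, 0, -0.2, 0, 0, 0, 0, 0, -0.2, 0, 0, 0, 0, 0, 0, 0, 0, 0, 0, 0],
)

```text
clock: 20.18
tool_pos: [0.5621, 0.0534, 0.0776]
eef_rot: [-0.024, 1.0, -0.001, -0.001]
contact_force: [-5.0, -2.0, 2.2]
opening: 0.68
```

Emit:
carry_out(
  motion=[-0.2, 0, 0, 0, 0, 0, 0, 0, 0, 0, 0, 0],
)

```text
clock: 20.42
tool_pos: [0.5644, 0.0537, 0.0776]
eef_rot: [-0.024, 1.0, -0.0, -0.0]
contact_force: [-4.4, -1.2, 0.9]
opening: 0.684
```

```bash
python3 b.py; python3 b.py
```

```text
207 ((656.3815307617188, 47.604469299316406), (69.11563110351562, 122.26029968261719), 1.0092800855636597) [[620.7999877929688, 108.0999984741211], [622.9000244140625, -14.100000381469727], [692.0, -12.899999618530273], [689.9000244140625, 109.30000305175781]]
207 ((657.9214477539062, 48.12038803100586), (122.86700439453125, 69.53260040283203), 89.44754791259766) [[622.5999755859375, -13.0], [692.0999755859375, -13.600000381469727], [693.2999877929688, 109.19999694824219], [623.7000122070312, 109.9000015258789]]
```

Emit:
carry_out(
  motion=[-0.2, 0, 0, 0, 0, 0, 0, 0, 0, 0, 0, 0],
)

```text
clock: 20.78
tool_pos: [0.5647, 0.0538, 0.0776]
eef_rot: [-0.024, 1.0, -0.001, -0.002]
contact_force: [-9.2, -1.7, 4.3]
opening: 0.682
```

Emit:
carry_out(
  motion=[-0.1, 0, 0, 0, 0, 0, 0, 0, 0, 0, 0, 0],
)

```text
clock: 21.02
tool_pos: [0.5648, 0.0538, 0.0775]
eef_rot: [-0.024, 1.0, -0.001, -0.003]
contact_force: [-10.7, -0.8, 5.9]
opening: 0.683
```

Emit:
carry_out(
  motion=[-0.1, 0, 0, 0, 0, 0, 0, 0, 0, 0, 0, 0],
)

```text
clock: 21.28
tool_pos: [0.565, 0.0538, 0.0775]
eef_rot: [-0.024, 1.0, -0.001, -0.004]
contact_force: [-12.2, -0.3, 8.2]
opening: 0.678
```

Emit:
carry_out(
  motion=[0.4, 0, 0, 0, 0, 0, 0.8, 0, 0, 0, 0, 0, 1.0, 0, 0, 0, 0, 0, 0.5, 0, -1, 0, 0, 0, 0, 0, -3, 0, 0, 0, 0, 0, -5, 0, 0, 0, 0, 0, -5, 0, 0, 0, 0, 0, 0, 0, 0, 0],
)

```text
clock: 22.28
tool_pos: [0.544, 0.0536, 0.2219]
eef_rot: [-0.024, 1.0, 0.001, 0.005]
contact_force: [0.2, 0.2, -0.4]
opening: 0.675
```

Emit:
carry_out(
  motion=[4, 0, -2, 0, 0, 0, 4, 3, 0, 0, 0, 0, 0, 4, 0, 0, 0, 0, 0, 4, 0, 0, 0, 0, 0, 4, 0, 0, 0, 0, 0, 0, 0, 0, 0, 0],
)

```text
clock: 23.02
tool_pos: [0.454, 0.2028, 0.2376]
eef_rot: [-0.027, 1.0, 0.002, 0.0]
contact_force: [0.8, -0.5, -1.7]
opening: 0.684
```

```bash
python3 b.py; python3 b.py; python3 c.py r6 190 130
python3 - <<'E'
from h import *
s=snapshot('top');W=cloud(s)
for th in('tray','cup_centre','spray_can','pin_jar','stop_bar'):
    for d in finder.masks_of(s,th)[:2]:
        P=W[d['pixels']];P=P[~np.isnan(P[:,0])]
        if len(P): print(th,round(d['p'],2),np.round(np.percentile(P,[2,50,98],axis=0),3).tolist())
E
```

```text
643 ((632.6412963867188, 47.67909622192383), (116.12653350830078, 124.26997375488281), 2.0123465061187744) [[572.4000244140625, 107.69999694824219], [576.7999877929688, -16.5], [692.9000244140625, -12.399999618530273], [688.5, 111.80000305175781]]
645 ((632.7162475585938, 47.81794738769531), (114.65414428710938, 124.72895812988281), 2.1780192852020264) [[573.0999755859375, 108.0], [577.7999877929688, -16.700000762939453], [692.4000244140625, -12.300000190734863], [687.5999755859375, 112.30000305175781]]
cup_centre 0.76 [234.8 128.5 253.8 155.8] [[0.476, 0.333, 0.01], [0.505, 0.349, 0.065], [0.532, 0.402, 0.099]]
cup_centre 0.54 [205.4 194.4 222.2 220. ] [[0.373, -0.042, 0.001], [0.402, -0.027, 0.047], [0.425, 0.012, 0.075]]
stack 0.84 [262.6 181.1 299.6 214.7] [[0.575, -0.016, 0.001], [0.63, 0.019, 0.025], [0.689, 0.135, 0.073]]
tray 0.71 [[0.355, 0.217, -0.003], [0.544, 0.466, 0.003], [0.639, 0.581, 0.023]]
cup_centre 0.69 [[0.557, -0.217, 0.009], [0.584, -0.183, 0.104], [0.613, -0.158, 0.108]]
cup_centre 0.53 [[0.378, -0.037, -0.002], [0.403, -0.009, 0.02], [0.429, 0.017, 0.075]]
spray_can 0.59 [[0.481, -0.388, 0.002], [0.507, -0.35, 0.197], [0.536, -0.34, 0.227]]
spray_can 0.59 [[0.691, -0.04, 0.0], [0.713, 0.077, 0.006], [0.732, 0.199, 0.027]]
pin_jar 0.55 [[0.557, -0.213, -0.002], [0.584, -0.182, 0.104], [0.627, -0.158, 0.108]]
stop_bar 0.96 [[0.69, -0.046, -0.001], [0.712, 0.084, 0.006], [0.734, 0.206, 0.026]]
```

View pics/r6.png

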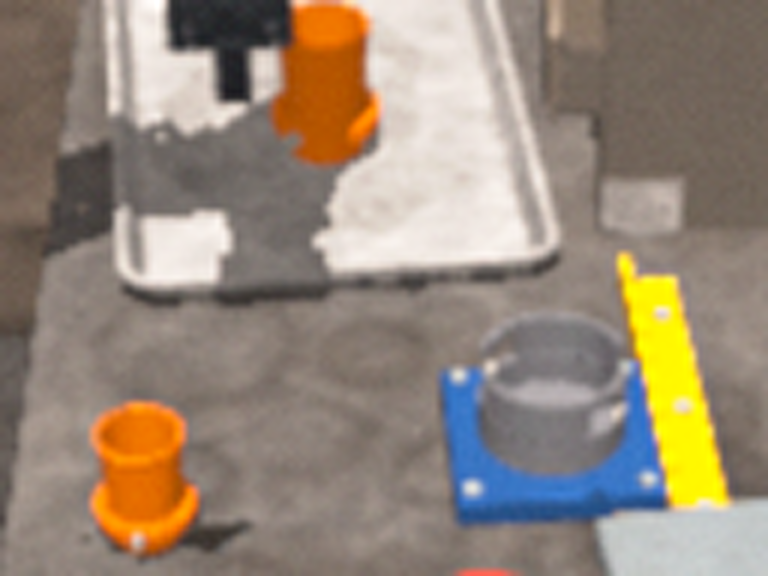

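```bash
python3 -c "
from plant import workorder
print(workorder.finish_job())"
```

```text
the job is handed in; nothing more can be done
None
```

The job is handed in at about 23 s of the 72 s allowed; no verdict is reported.

**What I did:** I raised the orange cup 7 mm, turned it 50° anticlockwise and lifted it out. The foot stayed on the bench, and the lift force was only the cup's own weight. I set the cup down in the tray at about (0.50, 0.37) m and let go. Then I pushed the stack back with both fingertips until it stopped against the yellow bar and the push force rose to about 12 N, and backed the arm away.

**Last checks:**
- **Cup:** standing upright on the tray floor, rim about 99 mm up.
- **Stack:** flat on the bench, foot turned about 2.1° against about 2.5° for the bar.
- **Rear corners:** the direct reading puts them about 4 mm short of the bar's front face. Working from the front edge instead gives a gap of about 0 mm. The readings disagree by that much because they are coarse near the bar, but both are inside the 8 mm limit.
- **Spray can, jar and small cup:** where they were at the start.
- **Finder errors:** in the last top picture it gave wrong labels to the jar (as the cup) and to the bar (as the spray can). I judged those by position and the earlier pictures instead.

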